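Load the casing and set the hand press level

TASK

Two brass valve casings lie on the slab. Lay the one that fits through the gauge gate in the channel of the hand press, slide it through the gate until it is fully home against the stop under the ram, and leave the other casing and the other loose parts where they are. Then bring the press handle down to level, so that the ram stops just clear of the casing without pressing on it.

Things in the scene. Friction and masses are not known exactly. Their poses are not given: they have to be found in the camera images.
- casing_slim: brass valve casing, a plain round tube-like part 140 mm long, 36 mm outside diameter, closed inside, 0.32 kg, lying on its side; origin at the middle of its axis, x along its length. It passes the gate.
- casing_wide: the other brass casing, same look, 140 mm long but 46 mm outside diameter, too wide for the gate; lying on its side; origin at the middle of its axis, x along its length.
- press: green hand press, fixed. Origin on the table directly under the ram; z up; x along the channel, the way the casing is pushed (away from the robot); column at +y, handle reaching towards -y. Steel bed plate, top 30 mm above the table, x -215 to +85, y +-60 mm. The head (x +-35, y -40 to +175 mm, z 120 to 220 mm) overhangs the bed: lay the casing down before the gate.
- channel (a point): middle of the open channel, on the bed 30 mm above the table, at press x -138 mm, y 0; axes as press. Two low rails (6 mm high, 29 mm apart, press x -210 to -65 mm) keep a casing straight along x.
- gate (a point): middle of the gauge gate, on the bed 30 mm above the table, at press x -52 mm: two dark steel blocks 50 mm tall, 18 mm along x, with a 40 mm gap across y; axes as press.
- stop (a point): middle of the stop's face, at press x +30 mm, 46 mm above the table (the stop is 32 mm tall, 50 mm wide); axes as press.
- seat (a point): point on the press where the middle of casing_slim's axis lies when it is fully home: x -40 mm, y 0, 48 mm above the table; axes as press. The casing's rear end is then at x -110 mm of the press.
- ram: square steel ram, 24 mm, moving up and down in the head, geared to the handle (30 mm per rad); origin at the middle of its lower face. With the handle level that face is 4 mm above casing_slim.
- handle (a joint): angle of the press handle, rad: 0 = level, positive = raised, range -0.35 to 1.1; starts raised by 0.5 to 0.9. A stiff hinge: it stays where it is left, about 6 N at the grip.
- handle_hinge (a point): the handle's pivot, at x +55 mm, y +28 mm, 170 mm above the table in the press frame; the handle turns about the press's x axis.
- handle_grip (a point): point to pinch on the handle's axis, 180 mm from the pivot; a steel rod of 14 mm diameter, with a 30 mm ball 235 mm from the pivot. When level it points along -y of the press.
- cap0: bystander: brass valve top cap, 56 mm wide, 38 mm tall; origin at its underside.
- cap1: bystander: second brass valve top cap, 56 mm wide, 38 mm tall; origin at its underside.
- arbor: bystander: stepped dark steel arbor standing upright on a 48 mm flange, 110 mm tall; origin at its underside.
- sleeve: bystander: aluminium sleeve standing upright, 52 mm wide, 70 mm tall; origin at its underside.
- finger_button: bystander: nickel finger button, 40 mm wide, 20 mm tall; origin at its underside.
- wrench: bystander: steel wrench lying flat; origin at its underside.
- paste_tin: bystander: metal tin, 66 mm wide, 50 mm tall; origin at its underside.
Mind the look-alikes: they are no part of the job. Leave any brown, pink or red look-alike of the casing_slim alone.

How it is judged:
By the outcome, as a careful person would: the job done as asked, in the order asked, and still so for the second after the job is handed in, with the robot touching nothing.
It also fails if it takes over 72 s, if anything falls off the work surface, if the arm or the gripper's body presses on something with over 40 N, if the wrist force passes 120 N, or if a joint passes its speed limit or range.

ROBOT

A 7-joint arm with a two-finger parallel gripper is mounted at the origin on the work surface. World frame = base frame: x ahead of the robot, y to its left, z up, the work surface at z = 0. Lengths are in m, angles in rad, forces in N, time in s.
With the tool pointing down it reaches from about 0.4 to 0.85 m from the base axis. Payload 4.5 kg.
Tool frame: the origin (TCP) lies at the very end of the fingers, on their centre line; the grasp point (between the pads) lies 19 mm behind it; z points along the fingers, y is the line along which they close (so a half turn about z gives the same grasp; the last joint's range is limited). The gripper opens to 85 mm and grips with 20 to 120 N. Pads are 22 mm wide; open, the fingers measure 114 mm over their backs; the gripper's body (76 mm by 85 mm) begins 54 mm behind the grasp point. The pads swing forward as they close: fully open they stand 13 mm farther back than shut.
Start: joints at [1.281, 0.689, -0.195, 1.565, 0.157, 0.902, -0.215], TCP at [0.199, -0.593, 0.231] pointing down, gripper open.
Joint ranges: [-3.01, 3.01], [-0.46, 2.08], [-1.47, 1.51], [0.13, 2.56], [-1, 4.14], [0.04, 2.09], [-2.66, 2.66]. Speed limits (rad/s): [2.57, 2.57, 3.14, 3.14, 3.14, 3.14, 3.14].

INTERFACE

Orientations are given as [roll, pitch, yaw] about the fixed x, y, z axes, in that order (R = Rz(yaw) Ry(pitch) Rx(roll)).
In Python, from workcell import * gives the robot as it stands.
- The arm moves only by the tool play_rows, never from a script. Its argument "plan" is a list of rows, each a list of 3 entries, a list of its own where there are three numbers: the turn, a rotation vector about the tool's x, y, z in degrees, then the shift along the tool's x, y, z in m, then the finger opening in m, from 0 to 0.0854. In form: [[[rx, ry, rz], [tx, ty, tz], jaw], ...]. A call has exactly 10 rows; each row is the pose to reach, as a shift and turn from the pose commanded when the call began, along the tool's axes at that moment; what a row does not reach only later rows make up. A row lasts 1/8 s, in which the tool goes at most 62.5 mm and 10.7 degrees, less where a joint would pass 70% of its speed; a pose out of reach is approached as far as the arm can. A call with a gripper value outside its range is refused whole. The fingers move at their own pace and stop on an object; the grip force is fixed at half the most. Time passes only in rows, so rows that repeat a pose let the fingers close, or fill a call up. It gives the time, the measured TCP pose, the force, the opening and the grip force at its end, in the units of the state.
- get_obs(): the state, without advancing time (a new reading comes with each control period).
- grab_frame(name): name is "scene" or "top" or "wrist"; returns the picture (420x560x3 uint8, red, green, blue); there is no depth.
- get_calibration(name): a dict with "fovy" (degrees; the focal length in pixels is half the picture's height over the tangent of half this angle, whatever the lens; pixels are square), "cx", "cy" (the principal point, pixels), "camera_from_world" (4x4, takes a point from world to camera coordinates). Camera axes: x right, y down, z forward; pixel columns grow to the right and rows downward; lengths in m; the calibration is good to about 2 mm. A picture is of the moment at which its call begins: read the wrist's pose just before it. get_calibration takes no time and is no camera call; for the wrist camera it gives the pose at the moment of the call.
- finish_job(): hands the job in; it is judged then, once.
The state is a dict: "time": time; "qpos": joint angles; "qd": joint speeds; "joint_torque": joint torques, N m; "tool_pos": TCP position; "tool_rot": TCP orientation; "force": force on the tool from outside, world axes, zero at the start; "moment": the same for the moment, N m; "gripper_width": finger opening in m; "grasp_force": force on a finger pad.
Only numpy, scipy, OpenCV 4.12 (cv2) and the standard library are available. Lean on these libraries where they do the work, as an engineer would, in place of code of your own. Each camera call takes 0.05 s, during which the arm holds its last target. There are 200 camera calls.

## Working session

There is one attempt and no reset: what is moved stays moved. The work goes in short steps, Python scripts to look and compute and a tool call to move; the robot and the scene stay as the last step left them, time stands still between calls to the robot, and variables do not carry over. Pictures are saved under pics/ and viewed, at most 10 in all, crops included, and the job is handed in when it is done.

Besides the shell and the picture viewer there is one more tool, called after "Emit:" as name([rows], argument=value, ...), one row to a line, values as JSON. play_rows: Moves the arm, as the interface text tells. Its arguments: {"type":"object","properties":{"plan":{"type":"array"}},"required":["plan"]}

```bash
ls; mkdir -p pics
python3 - <<'E'
from workcell import *
import cv2,numpy as np
o=get_obs();print(o['time'],o['tool_pos'],o['tool_rot'],o['gripper_width'])
for n in("scene","top"):
    cv2.imwrite(f"pics/{n}0.png",cv2.resize(grab_frame(n)[:,:,::-1],(800,600),interpolation=cv2.INTER_CUBIC))
    c=get_calibration(n);print(n,c['fovy'],c['cx'],c['cy'],np.round(c['camera_from_world'],4).tolist(), c.keys())
E
```

```text
pics
0.0 [ 0.19857835 -0.59190909  0.2304579 ] [-3.13970641e+00  1.01929667e-04  3.23802554e-01] 0.08552993602341054
scene 42.77368304616328 277.58925433858366 215.39970626746094 [[0.1024, 0.9947, -0.0045, -0.0545], [0.8458, -0.0894, -0.526, -0.3624], [-0.5237, 0.0501, -0.8505, 1.758], [0.0, 0.0, 0.0, 1.0]] dict_keys(['fovy', 'cx', 'cy', 'camera_from_world'])
top 57.5072173483705 279.3482589221565 210.31140041374672 [[-0.0173, -0.9998, -0.0043, 0.0163], [-0.9795, 0.0178, -0.2009, 0.5317], [0.2009, 0.0007, -0.9796, 1.2605], [0.0, 0.0, 0.0, 1.0]] dict_keys(['fovy', 'cx', 'cy', 'camera_from_world'])
```

View pics/scene0.png

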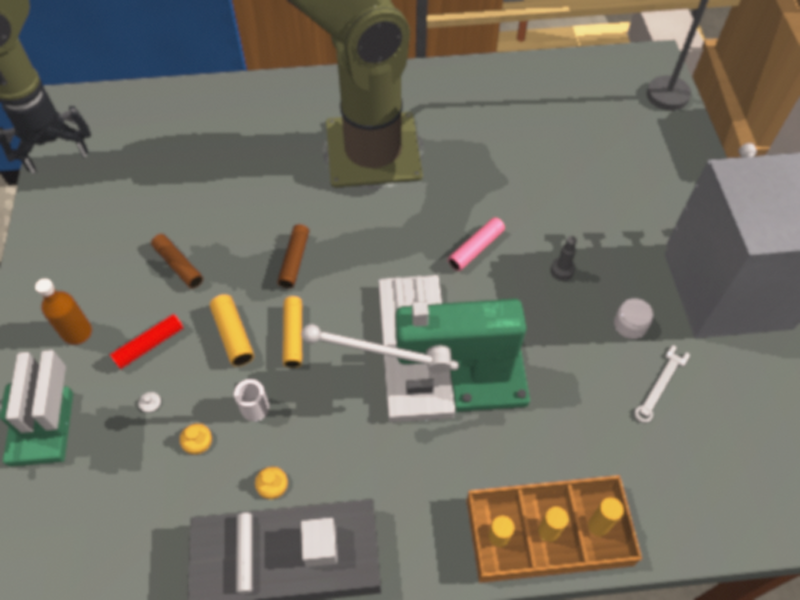

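View pics/top0.png

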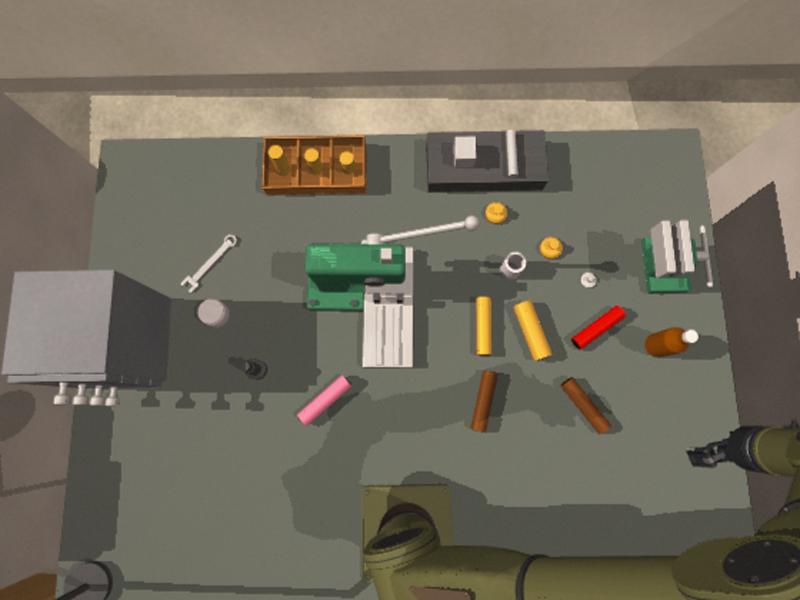

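The scene picture shows two yellow casings, at about (292,330) and (231,328). The press is near (450,350), with its handle raised and the ball at (312,333).

Candidates in the top picture:
- Yellow (484,325), narrow: slim casing
- Yellow (532,330), wide: wide casing
- Brown (484,400) and (585,405), pink (323,400), red (598,327): look-alikes

I choose (484,325).

```bash
cat > h.py <<'E'
from workcell import *
import cv2,numpy as np
from scipy.spatial.transform import Rotation as R
def cam(n):
    c=get_calibration(n);f=210/np.tan(np.radians(c['fovy']/2));M=np.array(c['camera_from_world'])
    return f,c['cx'],c['cy'],M
def ray(k,p):
    f,cx,cy,M=k;d=M[:3,:3].T@np.array([(p[0]-cx)/f,(p[1]-cy)/f,1.]);return -M[:3,:3].T@M[:3,3],d/np.linalg.norm(d)
def onz(k,p,z):
    o,d=ray(k,p);return o+d*(z-o[2])/d[2]
def tri(r):
    A=sum(np.eye(3)-np.outer(d,d) for o,d in r);b=sum((np.eye(3)-np.outer(d,d))@o for o,d in r)
    x=np.linalg.solve(A,b);return x,[float(np.linalg.norm(np.cross(x-o,d))) for o,d in r]
def proj(k,P):
    f,cx,cy,M=k;q=M[:3,:3]@np.array(P)+M[:3,3];return np.array([cx+f*q[0]/q[2],cy+f*q[1]/q[2]])
def blobs(im,lo,hi,amin=150):
    h=cv2.cvtColor(im,cv2.COLOR_RGB2HSV);m=cv2.inRange(h,lo,hi)
    cs,_=cv2.findContours(m,cv2.RETR_EXTERNAL,cv2.CHAIN_APPROX_NONE)
    return [c for c in cs if cv2.contourArea(c)>amin],m
def axis(c):
    (u,v),(a,b),_=cv2.minAreaRect(c);B=cv2.boxPoints(cv2.minAreaRect(c))
    e=[np.linalg.norm(B[0]-B[1]),np.linalg.norm(B[1]-B[2])]
    p=((B[0]+B[1])/2,(B[2]+B[3])/2) if e[0]<e[1] else ((B[1]+B[2])/2,(B[3]+B[0])/2)
    return np.array([u,v]),p,min(a,b),max(a,b)
E
python3 - <<'E'
from h import *
ims={n:grab_frame(n) for n in("scene","top")};K={n:cam(n) for n in ims}
for n in ims:
    cs,_=blobs(ims[n],(18,120,90),(32,255,255))
    for c in cs:
        ctr,p,w,l=axis(c)
        if l>30: print(n,ctr.round(1),np.round(p,1).tolist(),round(w,1),round(l,1),[onz(K[n],q,.018).round(3).tolist() for q in (ctr,*p)])
    # bed
    h=cv2.cvtColor(ims[n],cv2.COLOR_RGB2HSV);m=cv2.inRange(h,(0,0,140),(179,40,255))
    num,lab,st,ct=cv2.connectedComponentsWithStats(m)
    for i in range(1,num):
        if st[i,4]>60: print(n,'white',st[i].tolist(),ct[i].round(1))
a=ims['scene'][170:310,190:400];b=ims['top'][140:280,190:400]
cv2.imwrite('pics/c1.png',cv2.resize(np.vstack([a,b])[:,:,::-1],None,fx=2.14,fy=2.14,interpolation=cv2.INTER_CUBIC) if 0 else cv2.resize(np.hstack([a[:,60:200],b[:,40:200]])[:,:,::-1],(800,373),interpolation=cv2.INTER_CUBIC))
E
```

```text
scene [204.5 230.5] [[204.5, 207.0], [204.5, 254.0]] 13.0 47.0 [[0.468, -0.197, 0.018], [0.391, -0.195, 0.018], [0.542, -0.199, 0.018]]
scene [161.1 229.5] [[152.39999389648438, 206.60000610351562], [169.89999389648438, 252.3000030517578]] 17.3 49.0 [[0.452, -0.317, 0.018], [0.374, -0.343, 0.018], [0.527, -0.292, 0.018]]
scene [406.4  25.4] [[377.0, 22.899999618530273], [435.79998779296875, 27.799999237060547]] 9.6 59.0 [[-0.312, 0.554, 0.018], [-0.337, 0.451, 0.018], [-0.288, 0.656, 0.018]]
scene [348.9   8.9] [[397.8999938964844, 3.700000047683716], [300.0, 14.0]] 7.6 98.4 [[-0.425, 0.364, 0.018], [-0.435, 0.55, 0.018], [-0.416, 0.18, 0.018]]
scene white [449, 8, 36, 28, 653] [468.   18.4]
scene white [483, 23, 8, 13, 68] [486.8  29.8]
scene white [498, 101, 62, 77, 3370] [534.4 138.8]
scene white [212, 192, 109, 101, 3452] [281.6 242. ]
scene white [24, 194, 15, 13, 147] [ 30.5 199.6]
scene white [433, 209, 24, 23, 428] [444.2 219.7]
scene white [444, 241, 40, 55, 559] [462.9 268.3]
scene white [4, 245, 19, 50, 596] [ 13.2 269.7]
scene white [22, 244, 25, 55, 928] [ 34.1 270.2]
sc
[... 596 characters left out ...]
 white [253, 151, 82, 20, 429] [293.6 161.6]
top white [455, 154, 18, 40, 513] [463.9 173.4]
top white [473, 154, 13, 37, 317] [479.1 171.9]
top white [488, 157, 8, 23, 64] [492.1 169.7]
top white [126, 164, 40, 41, 272] [145.7 183.9]
top white [254, 173, 35, 84, 1986] [272.4 226.5]
top white [350, 176, 19, 17, 138] [358.6 184.5]
top white [1, 189, 78, 73, 5020] [ 40.5 225.3]
top white [406, 190, 11, 11, 95] [411.3 195.3]
top white [139, 209, 19, 18, 256] [147.5 217.8]
top white [479, 230, 10, 10, 76] [483.7 234.6]
top white [6, 262, 68, 5, 300] [ 40.  264.1]
top white [37, 268, 9, 15, 80] [ 41.9 276.2]
top white [51, 269, 8, 14, 73] [ 55.  276.8]
top white [63, 270, 8, 14, 65] [ 66.8 277.7]
```

View pics/c1.png

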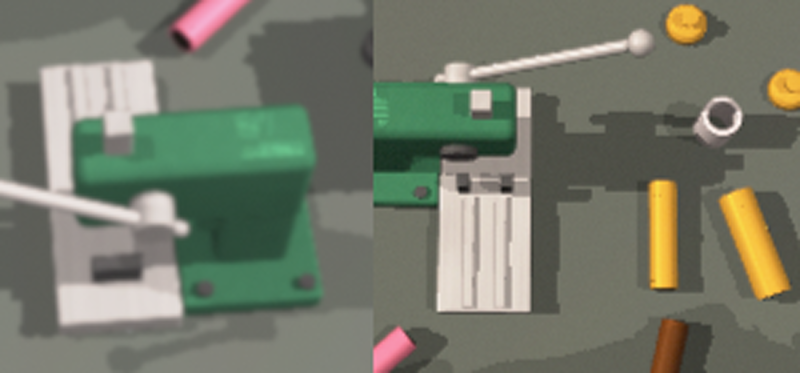

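The crop shows the slim casing lying almost along world x beside the wider one. The press channel opens toward the robot, and its bed front corners in the top picture are at about (254,257) and (289,257). The slim choice holds.

Run:
```python
from h import *
K={n:cam(n) for n in("scene","top")}
S=lambda p:ray(K['scene'],p); T=lambda p:ray(K['top'],p)
for nm,s,t in(("slim",(204.5,230.5),(338,227.5)),("wide",(161.1,229.5),(372.2,230.7)),("bedFL",(307,193.3),(254,256.6)),("bedFR",(265,195.5),(289.2,256.6)),("ball",(312*.7,333*.7),(471*.7,223*.7))):
    print(nm,*tri([S(s),T(t)]))
for s in((265,195.5),(307,193.3),(273.3,291.9),(318.6,288.9)): print('S z.03',onz(K['scene'],s,.03).round(4))
for s in((254,256.6),(289.2,256.6)): print('T z.03',onz(K['top'],s,.03).round(4))
o=get_obs();Rt=R.from_euler('xyz',o['tool_rot']).as_matrix();_,_,_,M=cam('wrist')
print('cam in tool',Rt.T@(-M[:3,:3].T@M[:3,3]-o['tool_pos']),'\n',(Rt.T@M[:3,:3].T).round(3),cam('wrist')[:3],Rt.round(3))
# want TCP
for P in([.40,-.12,.28],[.45,-.1,.32]): print(Rt.T@(np.array(P)-o['tool_pos']))
```

```text
slim [ 0.47297532 -0.19615957  0.025777  ] [0.0002551133615809956, 0.0002551133615809845]
wide [ 0.45917052 -0.31408067  0.02880909] [0.0009152276761721275, 0.0009152276761721431]
bedFL [0.37784588 0.0989362  0.02269809] [0.0022535145018072337, 0.0022535145018072454]
bedFR [ 0.3753337  -0.02206165  0.02679832] [0.002003903860997454, 0.0020039038609974656]
ball [ 0.64021747 -0.14037915  0.29111143] [0.0009179173539751357, 0.0009179173539752017]
S z.03 [ 0.3777 -0.0202  0.03  ]
S z.03 [0.3828 0.1002 0.03  ]
S z.03 [ 0.6766 -0.0258  0.03  ]
S z.03 [0.6805 0.091  0.03  ]
T z.03 [0.377  0.0962 0.03  ]
T z.03 [ 0.3749 -0.024   0.03  ]
cam in tool [ 7.90727745e-02 -5.63134311e-05 -1.41807642e-01] 
 [[-0.    -0.952 -0.307]
 [ 1.    -0.    -0.   ]
 [ 0.    -0.307  0.952]] (np.float64(291.5839252670854), 273.0980989404627, 206.91695048671508) [[ 0.948  0.318 -0.   ]
 [ 0.318 -0.948  0.001]
 [-0.    -0.001 -1.   ]]
[ 0.34104089 -0.383656   -0.0488041 ]
[ 0.39480583 -0.38674585 -0.0888014 ]
```

Emit:
play_rows([
  [[0, 0, -10], [0.03, -0.02, -0.03], 0.085],
  [[0, 0, -20], [0.07, -0.05, -0.05], 0.085],
  [[0, 0, -30], [0.11, -0.08, -0.05], 0.085],
  [[0, 0, -40], [0.15, -0.115, -0.05], 0.085],
  [[0, 0, -50], [0.19, -0.15, -0.05], 0.085],
  [[0, 0, -60], [0.23, -0.18, -0.05], 0.085],
  [[0, 0, -70], [0.27, -0.21, -0.05], 0.085],
  [[0, 0, -80], [0.31, -0.24, -0.05], 0.085],
  [[0, 0, -90], [0.34, -0.27, -0.04], 0.085],
  [[0, 0, -100], [0.363, -0.292, -0.03], 0.085],
])

```text
time: 1.45
tool_pos: [0.4509, -0.1983, 0.2612]
tool_rot: [3.141, 0.0, 2.077]
force: [-0.2, 1.0, 0.1]
gripper_width: 0.0847
grasp_force: 0.0
```

```bash
cat > d.py <<'E'
from h import *
import sys
# usage: d.py x y z yawdeg -> tool-frame delta for down-pointing tool
o=get_obs();Rt=R.from_euler('xyz',o['tool_rot'])
x,y,z,w=map(float,sys.argv[1:5])
Rd=R.from_euler('xyz',[np.pi,0,np.radians(w)])
print('t',round(o['time'],2),np.round(o['tool_pos'],4),np.degrees(o['tool_rot']).round(2),'q',np.round(o['qpos'],2),'F',np.round(o['force'],1),o['gripper_width'])
print('turn',np.degrees((Rt.inv()*Rd).as_rotvec()).round(2),'shift',Rt.inv().apply(np.array([x,y,z])-o['tool_pos']).round(4))
E
python3 d.py .45 -.197 .22 179
```

```text
t 1.45 [ 0.4509 -0.1983  0.2612] [1.7996e+02 2.0000e-02 1.1898e+02] q [ 0.77  0.54 -0.7   1.9   0.46  0.86  0.34] F [-0.2  1.   0.1] 0.08469433942490354
turn [ 3.000e-02  4.000e-02 -6.002e+01] shift [ 0.0016 -0.0002  0.0412]
```

Emit:
play_rows([
  [[0, 0, -10], [0, 0, 0.005], 0.085],
  [[0, 0, -20], [0, 0, 0.01], 0.085],
  [[0, 0, -30], [0, 0, 0.02], 0.085],
  [[0, 0, -40], [0, 0, 0.03], 0.085],
  [[0, 0, -50], [0.001, 0, 0.04], 0.085],
  [[0, 0, -60], [0.001, 0, 0.041], 0.085],
  [[0, 0, -60], [0.001, 0, 0.041], 0.085],
  [[0, 0, -60], [0.001, 0, 0.041], 0.085],
  [[0, 0, -60], [0.001, 0, 0.041], 0.085],
  [[0, 0, -60], [0.001, 0, 0.041], 0.085],
])

```text
time: 2.7
tool_pos: [0.4497, -0.1993, 0.2205]
tool_rot: [-3.141, 0.0, 3.116]
force: [-0.2, -0.0, -0.6]
gripper_width: 0.0849
grasp_force: 0.0
```

Run:
```python
from h import *
o=get_obs();k=cam('wrist');im=grab_frame('wrist')
print(o['time'],o['tool_pos'],np.degrees(o['tool_rot']),o['qpos'].round(2) if hasattr(o['qpos'],'round') else o['qpos'])
cs,_=blobs(im,(15,90,60),(34,255,255),400)
for c in cs:
    ctr,p,w,l=axis(c);P=[onz(k,q,.018).round(4) for q in (ctr,*p)]
    print(ctr.round(1),np.round(p,1).tolist(),w,l,[q.tolist() for q in P])
cv2.imwrite('pics/w1.png',cv2.resize(im[:,:,::-1],(800,600)));np.savez('w1.npz',im=im,M=k[3])
```

```text
2.7 [ 0.44969945 -0.19934707  0.22049124] [-1.79970874e+02  1.48619177e-02  1.78510090e+02] [ 0.89  0.68 -0.95  1.95  0.72  0.89  1.11]
[276.5 199. ] [[276.5, 141.0], [276.5, 257.0]] 30.999996185302734 115.99998474121094 [[0.4725, -0.1956, 0.018], [0.4026, -0.194, 0.018], [0.5519, -0.1974, 0.018]]
[178.1 190.3] [[150.10000610351562, 133.60000610351562], [206.10000610351562, 247.0]] 42.51646423339844 126.49464416503906 [[0.4582, -0.3152, 0.018], [0.3904, -0.3389, 0.018], [0.5349, -0.2885, 0.018]]
```

View pics/w1.png

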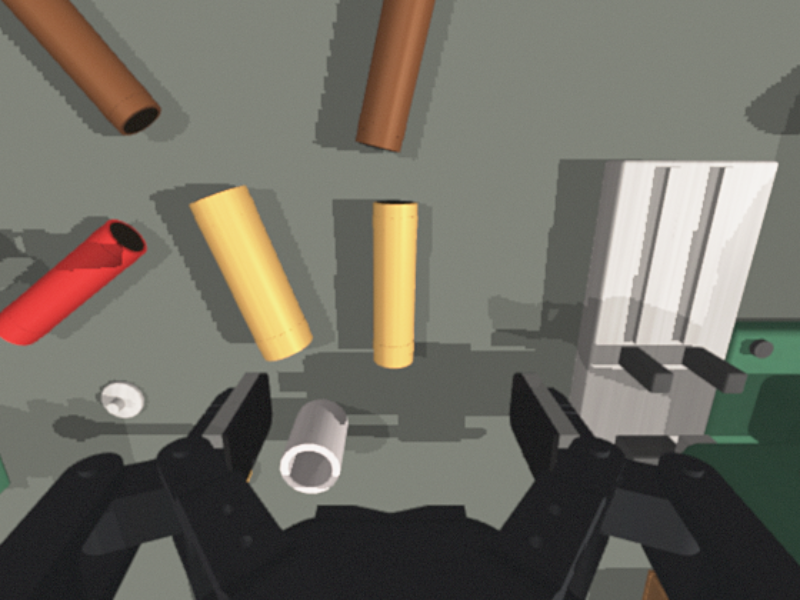

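The wrist picture shows the slim casing at about (395,285), the wide one at (252,275) and the bed with rails at (690,250). The gate blocks are at (645,370) and (715,370). Next I look at the channel from straight above.

Emit:
play_rows([
  [[0, 0, 0], [0.01, 0.03, -0.02], 0.085],
  [[0, 0, 0], [0.02, 0.08, -0.03], 0.085],
  [[0, 0, 0], [0.03, 0.13, -0.03], 0.085],
  [[0, 0, 0], [0.03, 0.18, -0.03], 0.085],
  [[0, 0, 0], [0.03, 0.22, -0.03], 0.085],
  [[0, 0, 0], [0.03, 0.235, -0.03], 0.085],
  [[0, 0, 0], [0.03, 0.235, -0.03], 0.085],
  [[0, 0, 0], [0.03, 0.235, -0.03], 0.085],
  [[0, 0, 0], [0.03, 0.235, -0.03], 0.085],
  [[0, 0, 0], [0.03, 0.235, -0.03], 0.085],
])

```text
time: 4.0
tool_pos: [0.4255, 0.0354, 0.2502]
tool_rot: [-3.141, -0.0, 3.115]
force: [0.2, 0.2, 0.4]
gripper_width: 0.085
grasp_force: 0.0
```

Run:
```python
from h import *
o=get_obs();k=cam('wrist');im=grab_frame('wrist')
print(o['time'],o['tool_pos'],np.degrees(o['tool_rot']))
np.savez('w2.npz',im=im,M=k[3])
cv2.imwrite('pics/w2.png',cv2.resize(im[:,:,::-1],(800,600)))
```

```text
4.0 [0.42554487 0.03539619 0.25015356] [-1.79976895e+02 -1.77521220e-02  1.78451123e+02]
```

View pics/w2.png

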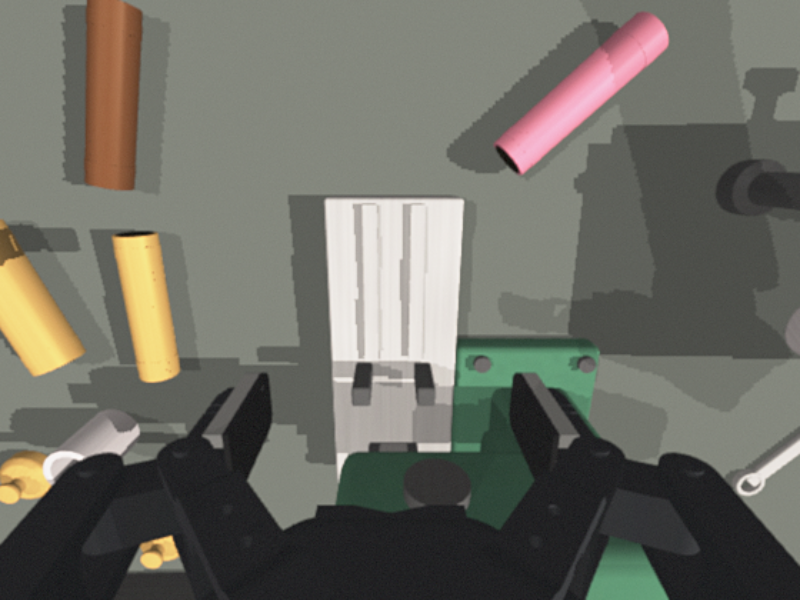

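The picture shows the bed front edge from (325,199) to (463,199), the rails at x≈370 and 413, and the gate blocks at (363,385) and (425,385). I fit the bed edges by subpixel measurement.

Run:
```python
from h import *
c=get_calibration('wrist');f=210/np.tan(np.radians(c['fovy']/2))
d=np.load('w2.npz');im=d['im'];k=(f,c['cx'],c['cy'],d['M'])
m=(cv2.cvtColor(im,cv2.COLOR_RGB2HSV)[:,:,2]>165).astype(np.uint8)
m[:, :200]=0;m[:,350:]=0
print(sum(m[200]))
L=[];Rr=[];F=[];row=[]
for v in range(150,230,4):
    u=np.where(m[v])[0]; L.append(onz(k,(u.min()-.5,v),.03));Rr.append(onz(k,(u.max()+.5,v),.03))
for u in range(235,318,4):
    v=np.where(m[120:200,u])[0]; F.append(onz(k,(u,v.min()+119.5),.03))
L,Rr,F=map(np.array,(L,Rr,F))
for n,a,i,j in(("L",L,0,1),("R",Rr,0,1),("F",F,1,0)):
    p=np.polyfit(a[:,i],a[:,j],1);print(n,p,'rms',np.std(a[:,j]-np.polyval(p,a[:,i])),a[:,j].mean())
mid=(L+Rr)/2;p=np.polyfit(mid[:,0],mid[:,1],1);print('width',np.median(Rr[:,1]-L[:,1]),'mid slope,y@.45',p[0],np.polyval(p,.45))
# height: two wrist views + rails
g=cv2.cvtColor(im,cv2.COLOR_RGB2GRAY)
for v in(160,200,240):print(v,g[v,225:330].tolist())
d1=np.load('w1.npz');k1=(f,c['cx'],c['cy'],d1['M'])
for a,b in(((625,160),(325.5,199)),((777,162),(463,199.5))):
    print('corner',tri([ray(k1,np.array(a)*.7),ray(k,np.array(b)*.7)]))
# gate inner edges
for v in(272,278,284):
    print(v,g[v,240:312].tolist())
# casing seen in w2
cs,_=blobs(im,(15,90,60),(34,255,255),400)
for q in cs:
    ctr,pp,w,l=axis(q);print(ctr,[onz(k,x,.018).round(4) for x in(ctr,*pp)],tri([ray(k,ctr),ray(k1,(276.5,199))])[0])
```

```text
92
L [-0.03018853 -0.00786988] rms 0.0003476839980653915 -0.0210879347621236
R [-0.02994583  0.11059777] rms 0.00037371483739184454 0.0973887675402928
F [0.02740936 0.37585659] rms 2.74708955197652e-17 0.37693104172052805
width 0.11853071643156161 mid slope,y@.45 -0.030068953260732646 0.037833892576219705
160 [94, 96, 122, 182, 229, 236, 231, 231, 232, 231, 229, 227, 229, 229, 231, 234, 233, 235, 231, 233, 235, 237, 220, 174, 176, 173, 169, 169, 189, 226, 236, 233, 233, 233, 233, 233, 230, 231, 221, 195, 208, 220, 231, 230, 231, 233, 234, 231, 228, 229, 229, 232, 232, 230, 231, 230, 217, 167, 173, 177, 175, 166, 203, 236, 234, 233, 232, 231, 233, 232, 231, 229, 223, 210, 221, 233, 233, 231, 232, 233, 233, 233, 233, 232, 234, 235, 235, 234, 235, 233, 233, 232, 233, 234, 234, 234, 237, 242, 222, 120, 112, 116, 117, 115, 114]
200 [94, 95, 92, 93, 132, 196, 230, 236, 233, 232, 234, 232, 230, 230, 232, 234, 233, 234, 233, 232, 234, 236, 235, 233, 221, 177, 174, 171, 171, 199, 227, 232, 231, 233, 232, 232, 230, 231, 226, 214, 207, 220, 229, 229, 232, 233, 233, 232, 228, 232, 232, 233, 233,
[... 2043 characters left out ...]

[110.45001221 386.35003662] [array([ 0.7774, -0.2478,  0.018 ]), array([ 0.7687, -0.2243,  0.018 ]), array([ 0.7863, -0.2715,  0.018 ])] [ 0.46942579 -0.13744917  0.22400915]
[ 15.8166275  333.27752686] [array([ 0.6649, -0.3744,  0.018 ]), array([ 0.6605, -0.3449,  0.018 ]), array([ 0.6692, -0.4041,  0.018 ])] [ 0.45969314 -0.17712844  0.20312533]
[102.29610443 214.29937744] [array([ 0.4721, -0.1979,  0.018 ]), array([ 0.4005, -0.1942,  0.018 ]), array([ 0.5526, -0.2021,  0.018 ])] [ 0.47113041 -0.19565562  0.02165075]
[ 13.00458527 210.80723572] [array([ 0.4638, -0.3177,  0.018 ]), array([ 0.4002, -0.3365,  0.018 ]), array([ 0.5343, -0.2969,  0.018 ])] [ 0.4290231  -0.19627428  0.14717496]
```

```bash
python3 d.py .422 -.195 .008 178.45
```

```text
t 4.05 [0.4256 0.0356 0.2502] [-1.7998e+02 -1.0000e-02  1.7847e+02] q [ 0.44  0.55 -0.98  2.08  0.62  0.83  0.64] F [ 0.6 -0.8  0.8] 0.08515995781699931
turn [-0.02 -0.01  0.02] shift [-0.0026 -0.2306  0.2423]
```

Emit:
play_rows([
  [[0, 0, 0], [0, -0.04, 0.01], 0.085],
  [[0, 0, 0], [-0.001, -0.09, 0.03], 0.085],
  [[0, 0, 0], [-0.002, -0.14, 0.07], 0.085],
  [[0, 0, 0], [-0.003, -0.19, 0.11], 0.085],
  [[0, 0, 0], [-0.003, -0.225, 0.14], 0.085],
  [[0, 0, 0], [-0.003, -0.231, 0.16], 0.085],
  [[0, 0, 0], [-0.003, -0.231, 0.18], 0.085],
  [[0, 0, 0], [-0.003, -0.231, 0.18], 0.085],
  [[0, 0, 0], [-0.003, -0.231, 0.18], 0.085],
  [[0, 0, 0], [-0.003, -0.231, 0.18], 0.085],
])

```text
time: 5.3
tool_pos: [0.4233, -0.1947, 0.0711]
tool_rot: [-3.141, 0.002, 3.116]
force: [0.3, 0.2, 1.1]
gripper_width: 0.0852
grasp_force: 0.0
```

```bash
python3 d.py .422 -.195 .008 178.5
python3 - <<'E'
from h import *
k=cam('wrist');im=grab_frame('wrist')
cv2.imwrite('pics/w3.png',im[:,:,::-1])
cs,_=blobs(im,(15,90,60),(34,255,255),400)
for c in cs:
    ctr,p,w,l=axis(c);print(ctr.round(1),round(w,1),round(l,1),[onz(k,q,.018).round(4).tolist() for q in (ctr,*p)])
E
```

```text
t 5.3 [ 0.4233 -0.1947  0.0711] [-1.7997e+02  9.0000e-02  1.7856e+02] q [ 0.73  0.86 -0.66  2.15  1.14  0.54  0.73] F [0.3 0.2 1.1] 0.08522643355154906
turn [-0.03  0.09  0.06] shift [ 0.0014 -0.0003  0.0631]
[272.5 277.5] 51.0 163.0 [[0.4645, -0.196, 0.018], [0.4, -0.1943, 0.018], [0.5431, -0.1981, 0.018]]
[ 94.2 247.6] 79.6 140.6 [[0.436, -0.3265, 0.018], [0.3903, -0.3421, 0.018], [0.4887, -0.3086, 0.018]]
```

View pics/w3.png

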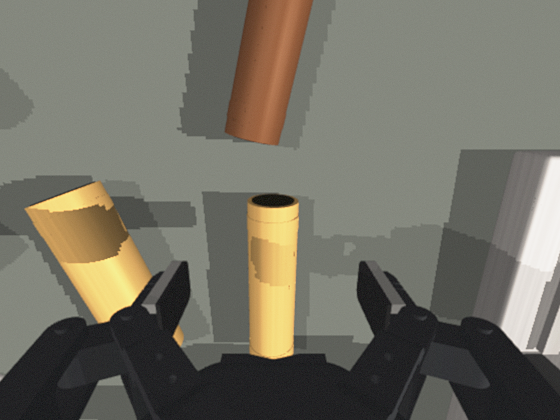

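The casing at (272,275) is centred between the open fingers at columns 187 and 360. I descend and grip.

Emit:
play_rows([
  [[0, 0, 0], [0.001, 0, 0.015], 0.085],
  [[0, 0, 0], [0.001, 0, 0.03], 0.085],
  [[0, 0, 0], [0.001, 0, 0.045], 0.085],
  [[0, 0, 0], [0.001, 0, 0.058], 0.085],
  [[0, 0, 0], [0.001, 0, 0.063], 0.085],
  [[0, 0, 0], [0.001, 0, 0.063], 0.06],
  [[0, 0, 0], [0.001, 0, 0.063], 0.03],
  [[0, 0, 0], [0.001, 0, 0.063], 0.03],
  [[0, 0, 0], [0.001, 0, 0.063], 0.03],
  [[0, 0, 0], [0.001, 0, 0.063], 0.03],
])

```text
time: 6.6
tool_pos: [0.422, -0.1948, 0.0081]
tool_rot: [-3.141, 0.001, 3.116]
force: [-0.2, -0.1, 5.2]
gripper_width: 0.0339
grasp_force: 59.1
```

Emit:
play_rows([
  [[0, 0, 0], [0, 0, 0], 0.03],
  [[0, 0, 0], [0, 0, 0], 0.03],
  [[0, 0, 0], [0, 0, -0.005], 0.03],
  [[0, 0, 0], [0, 0, -0.015], 0.03],
  [[0, 0, 0], [0, 0, -0.03], 0.03],
  [[0, 0, 0], [0, 0, -0.05], 0.03],
  [[0, 0, 0], [0, 0, -0.07], 0.03],
  [[0, 0, 0], [0, 0, -0.09], 0.03],
  [[0, 0, 0], [0, 0, -0.1], 0.03],
  [[0, 0, 0], [0, 0, -0.1], 0.03],
])

```text
time: 7.85
tool_pos: [0.4218, -0.1948, 0.1076]
tool_rot: [-3.141, 0.001, 3.116]
force: [-0.7, -0.1, -2.7]
gripper_width: 0.0336
grasp_force: 59.9
```

```bash
cat > look.py <<'E'
from h import *
import sys
o=get_obs();print(round(o['time'],2),o['tool_pos'].round(4),np.degrees(o['tool_rot']).round(2),o['force'].round(1),o['gripper_width'],o['grasp_force'])
n=sys.argv[1];im=grab_frame(n)
cv2.imwrite(sys.argv[2],im[:,:,::-1])
E
python3 look.py wrist pics/w4.png
```

```text
7.85 [ 0.4218 -0.1948  0.1076] [-1.7998e+02  4.0000e-02  1.7853e+02] [-0.7 -0.1 -2.7] 0.03364300535476911 59.89421904087067
```

View pics/w4.png

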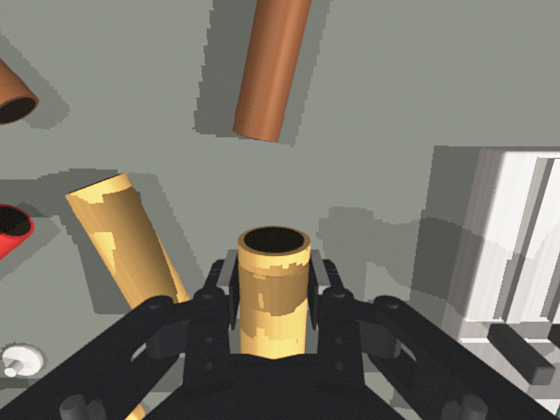

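The casing is gripped: its rear rim is at (274,240) between the pads. I check droop and the front end position from the two fixed cameras.

```bash
python3 - <<'E'
from h import *
r={}
for n in("scene","top"):
    im=grab_frame(n);k=cam(n)
    cs,_=blobs(im,(18,110,80),(32,255,255),100)
    P0=proj(k,[.48,-.195,.12])
    c=min(cs,key=lambda c:np.linalg.norm(c.reshape(-1,2).mean(0)-P0))
    ctr,p,w,l=axis(c);print(n,P0.round(1),ctr.round(1),np.round(p,1).tolist(),round(w,1),round(l,1))
    r[n]=(k,p)
for i in(0,1):
  for j in(0,1):
    print(i,j,*tri([ray(r['scene'][0],r['scene'][1][i]),ray(r['top'][0],r['top'][1][j])]))
E
python3 d.py .4045 .0392 .14 178.4
```

```text
scene [200.8 214.6] [200. 211.] [[200.0, 187.0], [200.0, 235.0]] 14.0 48.0
top [341.9 220.8] [343.  212.1] [[354.1000061035156, 206.8000030517578], [331.8999938964844, 217.39999389648438]] 23.5 24.6
0 0 [ 0.49494324 -0.19295317  0.26919898] [0.014487566453251775, 0.014487566453251676]
0 1 [ 0.47169421 -0.16562704  0.22887817] [0.017142629496420977, 0.01714262949642095]
1 0 [ 0.52959157 -0.21976885  0.10757209] [0.019799546746851616, 0.019799546746851634]
1 1 [ 0.50387199 -0.18939147  0.0533244 ] [0.01658361151692305, 0.01658361151692302]
t 8.0 [ 0.4212 -0.1946  0.1067] [ 1.7999e+02 -7.0000e-02  1.7855e+02] q [ 0.77  0.8  -0.72  2.13  1.    0.6   0.85] F [-0.5  0.3 -2. ] 0.03402806214801567
turn [ 0.01 -0.07  0.15] shift [ 0.0227  0.2333 -0.0333]
```

Run:
```python
from h import *
k=cam('scene')
for z in(.1166,.105,.095):
    print(z,'front rim low/top',proj(k,[.542,-.198,z-.018]),proj(k,[.542,-.198,z+.018]))
print('rear top',proj(k,[.402,-.194,.1346]))
```

```text
0.1166 front rim low/top [201.308735   239.43811105] [199.51441714 232.46066962]
0.105 front rim low/top [201.87006957 241.62093446] [200.10141   234.7432687]
0.095 front rim low/top [202.34762378 243.47796695] [200.60064426 236.68460688]
rear top [199.64688047 186.83755105]
```

Emit:
play_rows([
  [[0, 0, 0], [0.005, 0.01, -0.02], 0.03],
  [[0, 0, 0.15], [0.015, 0.04, -0.033], 0.03],
  [[0, 0, 0.15], [0.025, 0.08, -0.033], 0.03],
  [[0, 0, 0.15], [0.025, 0.12, -0.033], 0.03],
  [[0, 0, 0.15], [0.025, 0.16, -0.033], 0.03],
  [[0, 0, 0.15], [0.025, 0.2, -0.033], 0.03],
  [[0, 0, 0.15], [0.025, 0.225, -0.033], 0.03],
  [[0, 0, 0.15], [0.025, 0.2335, -0.03], 0.03],
  [[0, 0, 0.15], [0.025, 0.2335, -0.01], 0.03],
  [[0, 0, 0.15], [0.025, 0.2335, 0.01], 0.03],
])

```text
time: 9.25
tool_pos: [0.4025, 0.0382, 0.0963]
tool_rot: [-3.14, -0.001, 3.112]
force: [0.7, -1.2, -2.3]
gripper_width: 0.0342
grasp_force: 60.2
```

```bash
python3 d.py .4025 .0392 .039 178.35;python3 look.py wrist pics/w5.png
```

```text
t 9.25 [0.4025 0.0382 0.0963] [-1.7993e+02 -3.0000e-02  1.7832e+02] q [ 0.15  0.76 -0.59  2.31  1.21  0.42  0.07] F [ 0.7 -1.2 -2.3] 0.03422567134004564
turn [-0.07 -0.03 -0.03] shift [0.     0.0011 0.0573]
9.25 [0.4025 0.0382 0.0963] [-1.7993e+02 -3.0000e-02  1.7832e+02] [ 0.7 -1.2 -2.3] 0.03422567134004564 60.24791479110718
```

View pics/w5.png

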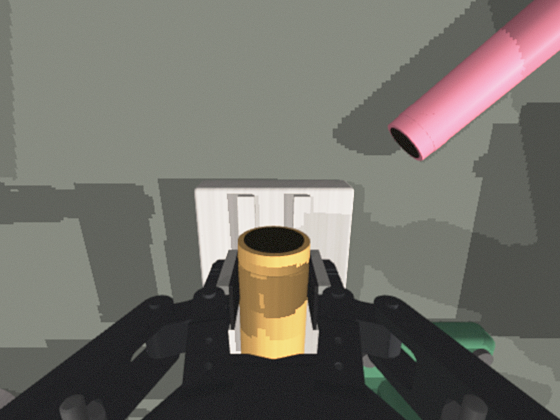

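The casing (column 274) is centred over the rail gap (257–292), with the bed front edge at row 188. I lower it.

Emit:
play_rows([
  [[0, 0, 0], [0, 0.001, 0.015], 0.03],
  [[0, 0, 0], [0, 0.001, 0.03], 0.03],
  [[0, 0, 0], [0, 0.001, 0.04], 0.03],
  [[0, 0, 0], [0, 0.001, 0.047], 0.03],
  [[0, 0, 0], [0, 0.001, 0.05], 0.03],
  [[0, 0, 0], [0, 0.001, 0.053], 0.03],
  [[0, 0, 0], [0, 0.001, 0.055], 0.03],
  [[0, 0, 0], [0, 0.001, 0.056], 0.03],
  [[0, 0, 0], [0, 0.001, 0.056], 0.03],
  [[0, 0, 0], [0, 0.001, 0.056], 0.03],
])

```text
time: 10.55
tool_pos: [0.4027, 0.0404, 0.0414]
tool_rot: [-3.142, 0.0, 3.114]
force: [0.8, -0.6, -2.5]
gripper_width: 0.034
grasp_force: 60.5
```

Emit:
play_rows([
  [[0, 0, 0], [0, -0.001, 0.001], 0.03],
  [[0, 0, 0], [0, -0.001, 0.001], 0.03],
  [[0, 0, 0], [0, -0.001, 0.002], 0.03],
  [[0, 0, 0], [0, -0.001, 0.002], 0.03],
  [[0, 0, 0], [0, -0.001, 0.003], 0.03],
  [[0, 0, 0], [0, -0.001, 0.003], 0.03],
  [[0, 0, 0], [0, -0.001, 0.003], 0.03],
  [[0, 0, 0], [0, -0.001, 0.003], 0.03],
  [[0, 0, 0], [0, -0.001, 0.003], 0.03],
  [[0, 0, 0], [0, -0.001, 0.003], 0.03],
])

```text
time: 11.8
tool_pos: [0.4026, 0.0394, 0.0383]
tool_rot: [-3.142, -0.0, 3.114]
force: [-0.3, -0.5, -0.5]
gripper_width: 0.0341
grasp_force: 60.5
```

Emit:
play_rows([
  [[0, 0, 0], [0, 0, 0], 0.05],
  [[0, 0, 0], [0, 0, 0], 0.05],
  [[0, 0, 0], [0, 0, 0], 0.05],
  [[0, 0, 0], [0, 0, 0], 0.05],
  [[0, 0, 0], [0, 0, 0], 0.05],
  [[0, 0, 0], [0, 0, 0], 0.03],
  [[0, 0, 0], [0, 0, 0], 0.03],
  [[0, 0, 0], [0, 0, 0], 0.03],
  [[0, 0, 0], [0, 0, 0], 0.03],
  [[0, 0, 0], [0, 0, 0], 0.03],
])

```text
time: 13.05
tool_pos: [0.4027, 0.0394, 0.0386]
tool_rot: [-3.142, 0.0, 3.113]
force: [0.7, -0.4, 5.0]
gripper_width: 0.0339
grasp_force: 59.1
```

Emit:
play_rows([
  [[0, 0, 0], [0, 0, 0], 0.03],
  [[0, 0, 0], [-0.006, 0, 0], 0.03],
  [[0, 0, 0], [-0.012, 0, 0], 0.03],
  [[0, 0, 0], [-0.018, 0, 0], 0.03],
  [[0, 0, 0], [-0.024, 0, 0], 0.03],
  [[0, 0, 0], [-0.03, 0, 0], 0.03],
  [[0, 0, 0], [-0.036, 0, 0], 0.03],
  [[0, 0, 0], [-0.042, 0, 0], 0.03],
  [[0, 0, 0], [-0.048, 0, 0], 0.03],
  [[0, 0, 0], [-0.05, 0, 0], 0.03],
])

```text
time: 14.3
tool_pos: [0.448, 0.0379, 0.0386]
tool_rot: [-3.141, -0.006, 3.115]
force: [-10.6, -0.2, 12.6]
gripper_width: 0.034
grasp_force: 59.5
```

Emit:
play_rows([
  [[0, 0, 0], [0, 0, -0.001], 0.03],
  [[0, 0, 0], [0, 0, -0.001], 0.03],
  [[0, 0, 0], [0, 0, -0.001], 0.03],
  [[0, 0, 0], [-0.003, 0, -0.001], 0.03],
  [[0, 0, 0], [-0.006, 0, -0.001], 0.03],
  [[0, 0, 0], [-0.009, 0, -0.001], 0.03],
  [[0, 0, 0], [-0.012, 0, -0.001], 0.03],
  [[0, 0, 0], [-0.015, 0, -0.001], 0.03],
  [[0, 0, 0], [-0.015, 0, -0.001], 0.03],
  [[0, 0, 0], [-0.015, 0, -0.001], 0.03],
])

```text
time: 15.55
tool_pos: [0.4678, 0.0376, 0.0393]
tool_rot: [-3.142, 0.0, 3.114]
force: [0.2, -0.2, -2.4]
gripper_width: 0.034
grasp_force: 59.8
```

```bash
python3 d.py .5025 .0362 .038 178.35;python3 look.py wrist pics/w6.png
```

```text
t 15.55 [0.4678 0.0376 0.0393] [-1.800e+02  2.000e-02  1.784e+02] q [ 0.14  0.9  -0.52  2.15  1.21  0.43  0.16] F [ 0.2 -0.2 -2.4] 0.03399841062355637
turn [-0.    0.02  0.05] shift [-0.0347 -0.0004  0.0013]
15.55 [0.4678 0.0376 0.0393] [-1.800e+02  2.000e-02  1.784e+02] [ 0.2 -0.2 -2.4] 0.03399841062355637 59.7508978843689
```

View pics/w6.png

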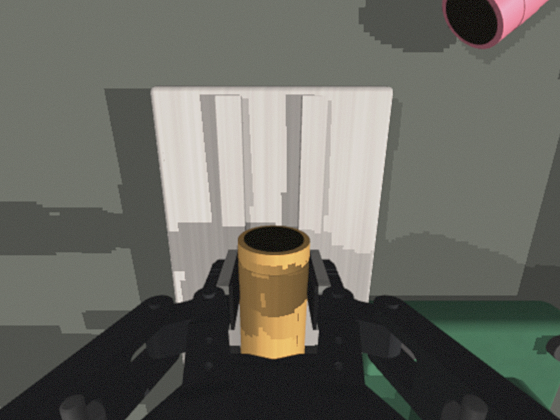

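The casing sits through the gate with its rim unchanged at (274,240) and no slip. I continue to the stop.

Emit:
play_rows([
  [[0, 0, 0], [-0.005, 0, 0], 0.03],
  [[0, 0, 0], [-0.01, 0, 0], 0.03],
  [[0, 0, 0], [-0.015, 0, 0], 0.03],
  [[0, 0, 0], [-0.02, 0, 0], 0.03],
  [[0, 0, 0], [-0.024, 0, 0], 0.03],
  [[0, 0, 0], [-0.027, 0, 0.0005], 0.03],
  [[0, 0, 0], [-0.029, 0, 0.0005], 0.03],
  [[0, 0, 0], [-0.03, 0, 0.0005], 0.03],
  [[0, 0, 0], [-0.03, 0, 0.0005], 0.03],
  [[0, 0, 0], [-0.03, 0, 0.0005], 0.03],
])

```text
time: 16.85
tool_pos: [0.4978, 0.0368, 0.0388]
tool_rot: [-3.142, 0.0, 3.114]
force: [-0.5, -0.4, -2.2]
gripper_width: 0.0343
grasp_force: 59.8
```

Emit:
play_rows([
  [[0, 0, 0], [-0.001, 0, 0], 0.03],
  [[0, 0, 0], [-0.001, 0, 0], 0.03],
  [[0, 0, 0], [-0.002, 0, 0], 0.03],
  [[0, 0, 0], [-0.002, 0, 0], 0.03],
  [[0, 0, 0], [-0.003, 0, 0], 0.03],
  [[0, 0, 0], [-0.003, 0, 0], 0.03],
  [[0, 0, 0], [-0.004, 0, 0], 0.03],
  [[0, 0, 0], [-0.004, 0, 0], 0.03],
  [[0, 0, 0], [-0.004, 0, 0], 0.03],
  [[0, 0, 0], [-0.004, 0, 0], 0.03],
])

```text
time: 18.1
tool_pos: [0.5006, 0.0367, 0.0387]
tool_rot: [-3.141, -0.002, 3.114]
force: [-4.6, 0.7, 2.1]
gripper_width: 0.0341
grasp_force: 59.8
```

Emit:
play_rows([
  [[0, 0, 0], [-0.001, 0, 0], 0.03],
  [[0, 0, 0], [-0.001, 0, 0], 0.03],
  [[0, 0, 0], [-0.002, 0, 0], 0.03],
  [[0, 0, 0], [-0.002, 0, 0], 0.03],
  [[0, 0, 0], [-0.003, 0, 0], 0.03],
  [[0, 0, 0], [-0.003, 0, 0], 0.03],
  [[0, 0, 0], [-0.003, 0, 0], 0.03],
  [[0, 0, 0], [-0.003, 0, 0], 0.03],
  [[0, 0, 0], [-0.003, 0, 0], 0.03],
  [[0, 0, 0], [-0.003, 0, 0], 0.03],
])

```text
time: 19.35
tool_pos: [0.5006, 0.0366, 0.0387]
tool_rot: [-3.141, -0.006, 3.115]
force: [-12.4, 0.4, 7.9]
gripper_width: 0.0342
grasp_force: 60.6
```

Emit:
play_rows([
  [[0, 0, 0], [0.002, 0, 0], 0.03],
  [[0, 0, 0], [0.003, 0, 0], 0.03],
  [[0, 0, 0], [0.003, 0, 0], 0.03],
  [[0, 0, 0], [0.003, 0, 0], 0.06],
  [[0, 0, 0], [0.003, 0, 0], 0.06],
  [[0, 0, 0], [0.003, 0, 0], 0.06],
  [[0, 0, 0], [0.003, 0, 0], 0.06],
  [[0, 0, 0], [0.005, 0, -0.01], 0.06],
  [[0, 0, 0], [0.01, 0, -0.03], 0.06],
  [[0, 0, 0], [0.02, 0, -0.06], 0.06],
])

```text
time: 20.6
tool_pos: [0.4842, 0.0372, 0.0995]
tool_rot: [-3.142, -0.001, 3.114]
force: [-0.4, 1.4, 0.3]
gripper_width: 0.0602
grasp_force: 0.0
```

Emit:
play_rows([
  [[0, 0, 0], [0.02, 0, -0.02], 0.06],
  [[0, 0, 0], [0.05, 0, -0.05], 0.06],
  [[0, 0, 0], [0.08, 0, -0.09], 0.06],
  [[0, 0, 0], [0.1, 0, -0.12], 0.06],
  [[0, 0, 0], [0.1, 0, -0.13], 0.06],
  [[0, 0, 0], [0.1, 0, -0.13], 0.06],
  [[0, 0, 0], [0.1, 0, -0.13], 0.06],
  [[0, 0, 0], [0.1, 0, -0.13], 0.06],
  [[0, 0, 0], [0.1, 0, -0.13], 0.06],
  [[0, 0, 0], [0.1, 0, -0.13], 0.06],
])

```text
time: 21.85
tool_pos: [0.3846, 0.04, 0.2285]
tool_rot: [3.141, -0.001, 3.114]
force: [-0.0, 0.1, 1.2]
gripper_width: 0.0603
grasp_force: 0.0
```

Run:
```python
from h import *
o=get_obs();k=cam('wrist');im=grab_frame('wrist')
print(o['time'],o['tool_pos'],np.degrees(o['tool_rot']).round(2),o['qpos'].round(2))
cs,_=blobs(im,(12,90,50),(34,255,255),300)
for c in cs:
    x,y,w,h=cv2.boundingRect(c)
    print(x,y,w,h,'rear top',onz(k,(x+w/2,y),.066).round(4),'rear low',onz(k,(x+w/2,y),.048).round(4))
# ideal home rear end: press(-.110,0)
for z in(.066,.048,.03): print(z,proj(k,[.5925-.110,.0335+.0033,z]).round(1))
ti=grab_frame('top');si=grab_frame('scene')
cv2.imwrite('pics/v.png',np.hstack([im[100:380,150:430],ti[120:260,220:360].repeat(2,0).repeat(2,1)])[:,:,::-1])
# ball
kt,ks=cam('top'),cam('scene')
rr=[]
for n,g,kk,c0 in(('t',ti,kt,(330,156)),('s',si,ks,(218,233))):
    h=cv2.cvtColor(g,cv2.COLOR_RGB2HSV);m=cv2.inRange(h,(0,0,165),(179,40,255))
    x0,y0=c0;m=cv2.erode(m,np.ones((5,5)));sub=m[y0-9:y0+10,x0-9:x0+10];v,u=np.where(sub>0)
    p=(u.mean()+x0-9,v.mean()+y0-9) if len(u) else c0;print(n,p,len(u));rr.append(ray(kk,p))
print('ball',tri(rr))
```

```text
21.85 [0.38461578 0.0400165  0.2285203 ] [ 1.7999e+02 -3.0000e-02  1.7841e+02] [ 0.39  0.52 -0.92  2.22  0.66  0.7   0.55]
104 394 25 26 rear top [ 0.67   -0.1844  0.066 ] rear low [ 0.6915 -0.1978  0.048 ]
0 347 30 39 rear top [ 0.5859 -0.3004  0.066 ] rear low [ 0.6024 -0.3207  0.048 ]
259 257 29 101 rear top [0.4655 0.0384 0.066 ] rear low [0.4749 0.0382 0.048 ]
0 198 53 102 rear top [ 0.3867 -0.2277  0.066 ] rear low [ 0.3915 -0.2436  0.048 ]
0.066 [272.5 270. ]
0.048 [272.5 262.5]
0.03 [272.5 255.8]
t (np.float64(329.0), np.float64(155.0)) 7
s (np.float64(219.51282051282053), np.float64(232.56410256410257)) 39
ball (array([ 0.64189379, -0.13771008,  0.29587005]), [0.0010553531430103006, 0.0010553531430103182])
```

View pics/v.png

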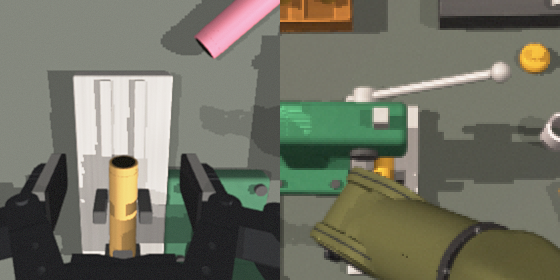

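The view shows the casing through the gate with its rear rim where the home position predicts (row 257 measured against about 256). The handle ball is still raised. Next is the handle: a pinch at about (0.644, -0.092, 0.267), closing along press x.

Emit:
play_rows([
  [[0, 0, 9], [0, 0, -0.03], 0.06],
  [[0, 0, 18], [0, -0.02, -0.06], 0.06],
  [[0, 0, 27], [-0.02, -0.05, -0.1], 0.06],
  [[0, 0, 36], [-0.05, -0.08, -0.13], 0.06],
  [[0, 0, 45], [-0.09, -0.11, -0.15], 0.06],
  [[0, 0, 54], [-0.13, -0.125, -0.15], 0.06],
  [[0, 0, 63], [-0.17, -0.125, -0.15], 0.06],
  [[0, 0, 72], [-0.21, -0.125, -0.15], 0.06],
  [[0, 0, 81], [-0.24, -0.125, -0.15], 0.06],
  [[0, 0, 90], [-0.262, -0.125, -0.15], 0.06],
])

```text
time: 23.25
tool_pos: [0.6441, -0.0921, 0.3781]
tool_rot: [-3.141, -0.0, 1.538]
force: [0.9, -0.5, -0.3]
gripper_width: 0.06
grasp_force: 0.0
```

```bash
python3 d.py .6437 -.092 .252 88.3
python3 - <<'E'
from h import *
k=cam('wrist');im=grab_frame('wrist')
g=cv2.cvtColor(im,cv2.COLOR_RGB2HSV)
# rod: predicted points and bright run near them
H=np.array([.6483,.0598,.17])
for r in(.10,.14,.16,.2,.235):
    a=.567;P=H+r*np.array([-.03*np.cos(a),-np.cos(a),np.sin(a)]);q=proj(k,P)
    u,v=q.round().astype(int)
    if 0<=v<420 and 30<u<530: print(r,q.round(1),np.where((g[v,u-40:u+41,2]>150)&(g[v,u-40:u+41,1]<50))[0]+u-40)
    else: print(r,q)
E
```

```text
t 23.25 [ 0.6441 -0.0921  0.3781] [-1.7996e+02 -1.0000e-02  8.8120e+01] q [ 0.33  0.64 -0.54  1.24  0.32  1.34 -0.22] F [ 0.9 -0.5 -0.3] 0.06000880636936835
turn [-0.04 -0.01 -0.18] shift [ 1.000e-04 -3.000e-04  1.261e-01]
0.1 [272.3 125. ] [265 266 267 268 269 270 271 272 273 274 275 276 277 278]
0.14 [272.4 163. ] [265 266 267 268 269 270 271 272 273 274 275 276 277 278]
0.16 [272.4 183.1] [265 266 267 268 269 270 271 272 273 274 275 276 277 278 279]
0.2 [272.5 225.6] [265 266 267 268 269 270 271 272 273 274 275 276 277 278 279]
0.235 [272.6 265.5] [248 249 250 251 252 256 257 258 259 260 261 262 263 264 265 266 267 268
 269 270 271 272 273 274 275 276 277 278 279 280 281 282 283 284 285 286
 287]
```

Emit:
play_rows([
  [[0, 0, 0], [0, 0, 0.03], 0.06],
  [[0, 0, 0], [0, 0, 0.06], 0.06],
  [[0, 0, 0], [0, 0, 0.09], 0.05],
  [[0, 0, 0], [0, 0, 0.11], 0.05],
  [[0, 0, 0], [0, 0, 0.12], 0.05],
  [[0, 0, 0], [0, 0, 0.126], 0.05],
  [[0, 0, 0], [0, 0, 0.126], 0.05],
  [[0, 0, 0], [0, 0, 0.126], 0.03],
  [[0, 0, 0], [0, 0, 0.126], 0.008],
  [[0, 0, 0], [0, 0, 0.126], 0.008],
])

```text
time: 24.55
tool_pos: [0.6427, -0.0925, 0.2533]
tool_rot: [-3.141, 0.001, 1.543]
force: [-2.6, -0.7, 2.7]
gripper_width: 0.0117
grasp_force: 58.5
```

Emit:
play_rows([
  [[0, 0, 0], [0, 0, 0], 0.008],
  [[0, 0, 0], [0, 0, 0], 0.008],
  [[0, 0, 0], [0, 0, 0], 0.008],
  [[0, 0, 0], [0, 0, 0], 0.008],
  [[0, 0, 0], [-0.002, 0, 0.004], 0.008],
  [[0, 0, 0], [-0.005, 0, 0.008], 0.008],
  [[0, 0, 0], [-0.008, 0, 0.013], 0.008],
  [[0, 0, 0], [-0.01, 0, 0.018], 0.008],
  [[0, 0, 0], [-0.012, 0, 0.023], 0.008],
  [[0, 0, 0], [-0.012, 0, 0.023], 0.008],
])

```text
time: 25.8
tool_pos: [0.6423, -0.1075, 0.2293]
tool_rot: [-3.141, 0.004, 1.54]
force: [-3.6, -4.8, 2.2]
gripper_width: 0.0114
grasp_force: 59.7
```

Emit:
play_rows([
  [[0, 0, 0], [0, 0, 0.006], 0.008],
  [[0, 0, 0], [-0.002, 0, 0.013], 0.008],
  [[0, 0, 0], [-0.004, 0, 0.02], 0.008],
  [[0, 0, 0], [-0.006, 0, 0.027], 0.008],
  [[0, 0, 0], [-0.008, 0, 0.034], 0.008],
  [[0, 0, 0], [-0.01, 0, 0.041], 0.008],
  [[0, 0, 0], [-0.011, 0, 0.047], 0.008],
  [[0, 0, 0], [-0.012, 0, 0.054], 0.008],
  [[0, 0, 0], [-0.012, 0, 0.054], 0.008],
  [[0, 0, 0], [-0.012, 0, 0.054], 0.008],
])

```text
time: 27.05
tool_pos: [0.6418, -0.1221, 0.1748]
tool_rot: [-3.141, 0.007, 1.539]
force: [-2.1, -9.0, -0.3]
gripper_width: 0.0114
grasp_force: 59.8
```

```bash
cat > ball.py <<'E'
from h import *
o=get_obs();print(round(o['time'],2),o['tool_pos'].round(4),o['force'].round(1))
H=np.array([.6483,.0598,.17]);L={}
import sys
a0=float(sys.argv[1])
P=H+.235*np.array([-.03*np.cos(a0),-np.cos(a0),np.sin(a0)])
rr=[]
for n in('top','scene'):
    g=grab_frame(n);k=cam(n);x0,y0=proj(k,P).round().astype(int)
    h=cv2.cvtColor(g,cv2.COLOR_RGB2HSV);m=cv2.inRange(h,(0,0,130),(179,45,255))
    s=m[y0-20:y0+21,x0-20:x0+21]
    s=cv2.morphologyEx(s,cv2.MORPH_OPEN,cv2.getStructuringElement(cv2.MORPH_ELLIPSE,(7,7)))
    num,lab,st,ct=cv2.connectedComponentsWithStats(s)
    print(n,(x0,y0),[(st[i].tolist(),(ct[i]+[x0-20,y0-20]).round(1).tolist()) for i in range(1,num)])
    if num>1:
        i=min(range(1,num),key=lambda i:np.linalg.norm(ct[i]-20));rr.append(ray(k,ct[i]+[x0-20,y0-20]))
        # angle from one view: closest point on arc
        A=np.linspace(-.3,.9,2401);Q=[np.linalg.norm(proj(k,H+.235*np.array([-.03*np.cos(a),-np.cos(a),np.sin(a)]))-ct[i]-[x0-20,y0-20]) for a in A];print('angle',n,A[np.argmin(Q)].round(3),min(Q).round(2))
    np.save(n+'.npy',g)
if len(rr)==2:
    x,e=tri(rr);print('ball',x.round(4),e[0],'angle',np.arctan2(x[2]-.17,.0598-x[1]),np.linalg.norm(x-H))
E
python3 ball.py .1
```

```text
27.05 [ 0.6418 -0.1221  0.1748] [-2.1 -9.  -0.3]
top (np.int64(336), np.int64(166)) []
scene (np.int64(208), np.int64(256)) [([0, 0, 36, 25, 671], [202.8, 248.0])]
angle scene 0.231 5.74
```

Emit:
play_rows([
  [[0, 0, 0], [0, 0, 0.004], 0.008],
  [[0, 0, 0], [0.001, 0, 0.008], 0.008],
  [[0, 0, 0], [0.001, 0, 0.012], 0.008],
  [[0, 0, 0], [0.001, 0, 0.015], 0.008],
  [[0, 0, 0], [0.001, 0, 0.017], 0.008],
  [[0, 0, 0], [0.001, 0, 0.018], 0.008],
  [[0, 0, 0], [0.001, 0, 0.018], 0.008],
  [[0, 0, 0], [0.001, 0, 0.018], 0.008],
  [[0, 0, 0], [0.001, 0, 0.018], 0.008],
  [[0, 0, 0], [0.001, 0, 0.018], 0.008],
])

```text
time: 28.4
tool_pos: [0.6418, -0.1227, 0.1573]
tool_rot: [-3.141, 0.009, 1.538]
force: [-3.2, -11.9, 2.5]
gripper_width: 0.0116
grasp_force: 60.5
```

Emit:
play_rows([
  [[0, 0, 0], [0, 0, 0], 0.02],
  [[0, 0, 0], [0, 0, 0], 0.05],
  [[0, 0, 0], [0, 0, 0], 0.05],
  [[0, 0, 0], [0, 0, 0], 0.05],
  [[0, 0, 0], [0, 0, 0], 0.05],
  [[0, 0, 0], [0, 0, -0.02], 0.05],
  [[0, 0, 0], [0, 0, -0.05], 0.05],
  [[0, 0, 0], [0, 0, -0.09], 0.05],
  [[0, 0, 0], [0, 0, -0.13], 0.05],
  [[0, 0, 0], [0, 0, -0.17], 0.05],
])

```text
time: 29.65
tool_pos: [0.6423, -0.1152, 0.3292]
tool_rot: [3.141, 0.0, 1.543]
force: [0.5, -0.5, 0.7]
gripper_width: 0.05
grasp_force: 0.0
```

Emit:
play_rows([
  [[0, 0, 0], [0, -0.02, -0.02], 0.05],
  [[0, 0, 0], [0, -0.06, -0.04], 0.05],
  [[0, 0, 0], [0, -0.11, -0.06], 0.05],
  [[0, 0, 0], [0, -0.16, -0.06], 0.05],
  [[0, 0, 0], [0, -0.2, -0.06], 0.05],
  [[0, 0, 0], [0, -0.22, -0.06], 0.05],
  [[0, 0, 0], [0, -0.22, -0.06], 0.05],
  [[0, 0, 0], [0, -0.22, -0.06], 0.05],
  [[0, 0, 0], [0, -0.22, -0.06], 0.05],
  [[0, 0, 0], [0, -0.22, -0.06], 0.05],
])

```text
time: 30.9
tool_pos: [0.4231, -0.109, 0.3876]
tool_rot: [3.142, -0.001, 1.543]
force: [0.2, -0.3, 0.9]
gripper_width: 0.0499
grasp_force: 0.0
```

```bash
python3 ball.py 0.0
```

```text
30.9 [ 0.4231 -0.109   0.3876] [ 0.2 -0.3  0.9]
top (np.int64(336), np.int64(168)) []
scene (np.int64(208), np.int64(260)) [([0, 0, 41, 26, 809], [207.6, 250.0]), ([37, 15, 4, 7, 20], [226.8, 258.0])]
angle scene 0.215 0.66
```

```bash
cat > rod.py <<'E'
from h import *
H=np.array([.6483,.0598,.17]);d=lambda a:np.array([-.03*np.cos(a),-np.cos(a),np.sin(a)])
rr=[]
for n in('top','scene'):
    g=np.load(n+'.npy');k=cam(n);x0,y0=proj(k,H+.235*d(0)).round().astype(int)
    v=cv2.cvtColor(g,cv2.COLOR_RGB2HSV)
    m=cv2.inRange(v,(0,0,160),(179,45,255))[y0-35:y0+36,x0-35:x0+36]
    m=cv2.morphologyEx(m,cv2.MORPH_OPEN,cv2.getStructuringElement(cv2.MORPH_ELLIPSE,(5,5)))
    num,lab,st,ct=cv2.connectedComponentsWithStats(m)
    for i in range(1,num):
        c=ct[i]+[x0-35,y0-35];A=np.linspace(-.3,.9,1201);Q=[np.linalg.norm(proj(k,H+.235*d(a))-c) for a in A]
        print(n,(x0,y0),st[i].tolist(),c.round(1),'angle',A[np.argmin(Q)].round(3),'miss px',min(Q).round(1))
E
python3 rod.py
```

```text
top (np.int64(336), np.int64(168)) [32, 32, 6, 5, 22] [335.5 167. ] angle 0.058 miss px 0.6
scene (np.int64(208), np.int64(260)) [31, 29, 40, 11, 254] [221.5 258.4] angle -0.071 miss px 13.1
scene (np.int64(208), np.int64(260)) [0, 40, 9, 6, 34] [176.9 267.4] angle 0.007 miss px 32.2
scene (np.int64(208), np.int64(260)) [8, 49, 5, 5, 17] [183. 276.] angle -0.086 miss px 29.2
scene (np.int64(208), np.int64(260)) [1, 56, 6, 5, 22] [176.5 283. ] angle -0.116 miss px 38.1
```

Run:
```python
from h import *
H=np.array([.6483,.0598,.17]);d=lambda a:np.array([-.03*np.cos(a),-np.cos(a),np.sin(a)])
for n,thr in(('scene',160),('top',140)):
    g=np.load(n+'.npy');k=cam(n);v=cv2.cvtColor(g,cv2.COLOR_RGB2GRAY).astype(float)
    x0,y0=proj(k,H+.235*d(0)).round().astype(int)
    print(n,x0,y0);print(v[y0-9:y0+9,x0-10:x0+14].astype(int))
    for r in(.12,.16,.2,.235):
        print(r,[proj(k,H+r*d(a)).round(1).tolist() for a in(-.05,0,.05,.1)])
    u=range(x0+10,x0+32,3) if n=='scene' else range(x0-32,x0-10,3)
    for c in u:
        col=v[y0-16:y0+14,c];w=np.clip(col-thr,0,None);print(c,(w*np.arange(y0-16,y0+14)).sum()/max(w.sum(),1),end='; ')
    print()
```

```text
scene 208 260
[[130 131 130 130 131 130 130 130 130 130 130 131 130 130 131 130 131 131
  131 131 130 130 130 130]
 [131 131 130 131 130 130 131 131 130 132 133 133 132 131 130 130 131 130
  129 129 128 128 129 129]
 [130 131 131 130 130 131 131 132 134 138 143 143 140 136 133 129 129 127
  123 121 121 120 121 120]
 [130 130 131 130 131 130 133 140 149 159 168 170 167 158 142 128 122 117
  111 107 106 106 107 107]
 [131 131 130 131 130 132 139 155 173 188 198 202 200 189 165 136 117 111
  109 108 108 107 109 110]
 [131 130 131 130 131 137 151 173 194 208 217 220 219 214 193 162 140 135
  139 143 144 145 147 150]
 [129 129 129 129 133 144 163 186 206 218 223 227 228 224 213 191 179 180
  186 191 192 193 196 197]
 [121 121 121 124 132 149 170 193 212 221 226 231 233 231 222 210 208 213
  216 216 217 218 218 219]
 [106 105 107 116 133 152 172 193 213 222 227 231 234 232 224 216 217 220
  221 221 220 220 219 219]
 [ 96  97  98 111 133 151 168 188 207 220 225 228 230 228 221 215 213 215
  213 212 210 208 205 203]
 [ 95  95  96 107 127 146 161 179 197 212 218 220 221 219 213 202 192 186
  
[... 2787 characters left out ...]
99  98 100 100
   99  99 100 100  98 100]
 [101 103  97  59  89 103 103 100  62  67  99 100 101 102 101 102 104 102
  104 101 104 102 103 104]
 [103 104  99  67  83 105 106 105  81  62 102 101 103 103 104 103 103 102
  104 104 105 106 105 105]]
0.12 [[299.4, 168.7], [299.5, 168.1], [299.6, 167.5], [299.5, 166.9]]
0.16 [[311.8, 169.0], [312.1, 168.2], [312.2, 167.4], [312.2, 166.6]]
0.2 [[324.2, 169.3], [324.6, 168.4], [324.9, 167.4], [325.0, 166.4]]
0.235 [[335.0, 169.6], [335.6, 168.5], [336.0, 167.3], [336.2, 166.2]]
304 168.03225806451613; 307 168.036866359447; 310 168.05963302752295; 313 168.0; 316 168.04310344827587; 319 168.10666666666665; 322 167.6206896551724; 325 167.60204081632654;
```

The handle reads level three ways:
- Tool travel: about 0.004 rad.
- Rod slope in the scene camera: about -0.01 rad.
- Ball position: about +0.02 rad.

The gripper is clear of everything, so I hand in.

```bash
python3 -c "
from workcell import *
print(finish_job())"
```

```text
the job is handed in; nothing more can be done
None
```

I handed the job in at about 31 s: the slim casing is through the gate and against the stop, the handle is within about 0.02 rad of level, and I moved none of the other parts; I did not measure the ram gap itself, and the hand-in gave no verdict.

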